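Jack up the test beam at its yellow lift point

ROBOT

A 6-joint arm with a two-finger parallel gripper is mounted at the origin on the work surface. World frame = base frame: x ahead of the robot, y to its left, z up, the work surface at z = 0. Lengths are in mm, angles in rad, forces in N, time in s.
With the tool pointing down it reaches from about 425 to 950 mm from the base axis. Payload 14.7 kg.
Tool frame: the origin (TCP) lies at the very end of the fingers, on their centre line; the grasp point (between the pads) lies 19 mm behind it (r.pinch_z is the distance from the TCP to the grasp point, in mm); z points along the fingers, y is the direction in which the jaws open and shut (so a half turn about z gives the same grasp; the last joint's range is limited). The gripper opens to 85 mm and grips with 20 to 120 N. Pads are 22 mm wide; open, the fingers measure 114 mm over their backs; the gripper's body (76 mm by 85 mm) begins 54 mm behind the grasp point. The pads swing forward as they close: fully open they stand 13 mm farther back than shut.
Start: joints at [1.084, 0.48, 1.596, -0, 1.065, -0.047], TCP at [276.719, 588.149, 231.297] pointing down, gripper open.
Joint ranges: [-2.75, 2.75], [-0.82, 2.05], [0.23, 2.67], [-1.56, 4.7], [0.09, 2.69], [-2.92, 2.92]. Speed limits (rad/s): [1.89, 1.89, 2.39, 3.01, 3.01, 3.01].

INTERFACE

Orientations are given as [roll, pitch, yaw] about the fixed x, y, z axes, in that order (R = Rz(yaw) Ry(pitch) Rx(roll)).
In Python, from rig import r, optics gives the robot as it stands.
- The arm moves only by the tool arm_command, never from a script. Its argument "deltas" is a list of rows, each a list of 5 numbers: the opening in per cent of the stroke, from 0 (shut) to 100 (fully open), then the shift along the tool's x, y, z in mm, then the turn about the tool's z in degrees. A call has 1 to 20 rows; each row shifts and turns the commanded pose from where the row before left it, along the tool's axes as they then stand; what a row does not reach is not made up. A row lasts 1/8 s, in which the tool goes at most 62.5 mm and 10.7 degrees, less where a joint would pass 70% of its speed; a pose out of reach is approached as far as the arm can. A call with a gripper value outside its range is refused whole. The fingers move at their own pace and stop on an object; the grip force is fixed at half the most. Time passes only in rows, so rows that do not move let the fingers close. It gives the time, the measured TCP pose, the force and the opening at its end, in the units of the state.
- r.observe(): the state, without advancing time (a new reading comes with each control period).
- optics.read_camera(name): name is "side" or "top" or "wrist"; returns a dict with "img" (420x560x3 uint8, red, green, blue), "intrinsics" (3x3 intrinsics, pixels), "xyz" and "orientation" of the camera in the world; the wrist camera has in their place "T_tool_cam" (4x4, takes a point from camera to tool coordinates, whose origin is the TCP and whose axes are the flange's). Camera axes: x right, y down, z forward; pixel columns grow to the right and rows downward; lengths in mm; the calibration is good to about 2 mm. A picture is of the moment at which its call begins: read the wrist's pose just before it. There is no depth.
- r.close_job(): hands the job in, once; it reports no verdict.
Trained networks look in a picture, given as the dict that the camera call returned (one of the last four; its "shot" number tells which), for a name from the list of things; names that differ only in an ending like _2 or _b are one class to them, and where a whole thing is asked for, a point or a joint stands for the part that bears it (a point fixed in the world has none). Each returns a list of dicts, best first, with "confidence" (0 to 1); they miss things now and then, are a little off and sometimes report something else, mostly with a low value. They report only what shows in the picture. A call takes as long as a camera call. They do not tell look-alikes from the thing itself.
- optics.look_for(label, picture): "position" ([column, row] in pixels, amid what is visible of it).
The state is a dict: "clock": time; "qpos": joint angles; "dq": joint speeds; "joint_torque": joint torques, N m; "ee_pos": TCP position; "tool_rot": TCP orientation; "ft_force": force on the tool from outside, world axes, zero at the start; "torque": the same for the moment, N m; "finger_gap": finger opening in mm.
Only numpy, scipy, OpenCV 4.12 (cv2) and the standard library are available. Lean on these libraries where they do the work, as an engineer would, in place of code of your own. Each camera call takes 0.05 s, during which the arm holds its last target.

TASK

Set the red ratchet jack on the table with its saddle centred under the lift pad of the yellow, cross-marked collar on the aluminium beam, then pump its black-gripped handle three full strokes, letting the handle rise all the way between strokes, so that the jack raises the collar by about 20 mm. On the last stroke stay on the handle: the program finishes while still holding it fully down with the beam up on the jack. Do not push or lift the beam with the robot, and leave the tape roll, step block and clamp bolt where they are.

Things in the scene. Friction and masses are not known exactly. Their poses are not given: they have to be found in the camera images.
- jack: Loose red ratchet jack, 0.85 kg. Origin on the table under it; x points to the saddle end, z up. Base plate 225 x 90 x 8 mm, x = -120 to +105 mm. Red housing x = 27 to 61 mm, to z = 50 mm; red tower, radius 22 mm, at x = 75 mm, to z = 44 mm, carries the ram and saddle. Nothing is higher than 75 mm; the handle works between two cheeks and over the jack's rear.
- carry (a point): Place to grip the jack, x = -25 mm, y = 0, z = 48 mm in its frame, centre of mass at x = 6, z = 25 mm: between the flat outer faces of two upright red cheeks (x = -50 to +30 mm, y = -20 to +20 mm, 40 mm over both, z = 8 to 70 mm). Grip across the jack's y, from above.
- saddle_top (a point): Centre of the top face of the jack's round steel saddle (36 mm diameter, 6 mm thick), at x = 75 mm, y = 0 of the jack, 58 mm above the table with the ram down (10 mm below the lift pad).
- ram (a joint): Height of ram and saddle, m: 0 down (start), up to about 0.033. A ratchet raises it at each full down-stroke of the handle: about 12 mm at the first, 10 mm at the second and third, then no further. It stays up by itself and cannot be let down.
- handle (a joint): Pump handle angle, rad: 0 up (start), 0.35 fully down at a hard stop. A light spring brings it back up in about 0.5 s when let go. For each stroke to count it must go above 0.32 and then return below 0.04. Pivot along the jack's y at x = 22 mm, z = 60 mm.
- pump_grip: The handle's bar (steel, 12 x 12 mm) and its black rubber grip at the end (40 mm along x, 30 mm wide, 14 mm thick). Body origin at the pivot, the bar runs along its own -x, over the jack's rear; grip centre 130 mm from the pivot.
- grip_top (a point): Centre of the upper face of the rubber grip, the place to press. In the jack's frame about x = -107, z = 74 mm with the handle up; x = -104, z = 28 mm fully down. A stroke takes 3 to 12 N downward here; use under 25 N at the stop. Pressing here does not tip the jack.
- rig: Fixed rig, placed and turned anew each time; origin on the table under the middle of the beam. Its x is level, square to the beam, pointing away from the robot; its y runs along the beam to the hinge post. Blue posts with 90 x 55 mm feet at y = +180 mm (hinge) and -180 mm (rest); the table between is free for the jack, which comes in along +x.
- beam: Aluminium profile 40 mm wide, 30 mm high, 420 mm long, along rig y; at rest its underside is 74 mm, its top 104 mm above the table. Origin on the hinge axis at the +y post. Carries a small white box (top 122 mm) near the hinge and a plain grey clamp near the rest post, which is not the lift point.
- beam_hinge (a joint): Angle of the beam about its hinge, rad: 0 resting on the rest post, grows as the free end is raised.
- lift_collar: Yellow collar with a black cross on top, round the beam: 50 mm (rig x) x 34 mm (along beam), top 108 mm above the table at rest. It sits anywhere within 40 mm either side of the beam's middle and is clamped there. Origin at its centre, 89 mm above the table at rest.
- lift_pad (a point): The marked lift point: centre of the lower face of the round lift pad (24 mm diameter) under the yellow collar, 68 mm above the table at rest. Under three full strokes it rises to about 91 mm (two: 81 mm).
- tape_roll: Loose yellow ring-shaped roll, 84 mm diameter, 36 mm high, bystander. Origin at the centre of its underside.
- step_block: Loose dark steel stepped clamping block, 70 x 40 x 60 mm, bystander. Origin at the centre of its underside.
- clamp_bolt: Loose upright clamping bolt with square foot 28 mm and brass nut, 72 mm high, bystander. Origin at the centre of its underside.
Mind the look-alikes: they are no part of the job. There is more than one size of the jack; the one meant has the size given above.

How it is judged:
By the outcome, as a careful person would: the job done as asked, in the order asked, and still so for the second after the job is handed in, while the arm keeps its last pose, push and grip.
It also fails if it takes over 56 s, if anything falls off the work surface, if the arm or the gripper's body presses on something with over 40 N, if the wrist force passes 120 N, or if a joint passes its speed limit or range.

## Working session

There is one attempt and no reset: what is moved stays moved. The work goes in short steps, Python scripts to look and compute and a tool call to move; the robot and the scene stay as the last step left them, time stands still between calls to the robot, and variables do not carry over. Pictures are saved under pics/ and viewed, and the job is handed in when it is done.

Besides the shell and the picture viewer there is one more tool, called after "Call:" by a JSON object that holds its "op" and its "data". arm_command: Moves the arm, as the interface text tells. Its arguments: {"type":"object","properties":{"deltas":{"type":"array"}},"required":["deltas"]}

```bash
mkdir -p pics; ls; cat > h.py <<'E'
import numpy as np, cv2
from rig import r, optics
from scipy.spatial.transform import Rotation as R
def cam(name):
    s=r.observe(); p=optics.read_camera(name); p['state']=s; return p
def save(p,fn,f=None):
    im=p['img'][:,:,::-1]
    cv2.imwrite('pics/'+fn,im)
def pose(p):
    if 'T_tool_cam' in p:
        s=p['state'];T=np.eye(4);T[:3,:3]=R.from_euler('xyz',s['tool_rot']).as_matrix();T[:3,3]=s['ee_pos']
        T=T@np.array(p['T_tool_cam']); return T
    T=np.eye(4);o=np.array(p['orientation'])
    T[:3,:3]=o if o.shape==(3,3) else R.from_euler('xyz',o).as_matrix()
    T[:3,3]=p['xyz'];return T
def px2w(p,uv,z):
    T=pose(p);K=np.array(p['intrinsics'])
    d=T[:3,:3]@np.linalg.inv(K)@np.array([uv[0],uv[1],1.]);o=T[:3,3]
    return o+d*(z-o[2])/d[2]
def w2px(p,X):
    T=pose(p);K=np.array(p['intrinsics'])
    c=T[:3,:3].T@(np.array(X,float)-T[:3,3]);q=K@c;return q[:2]/q[2]
E
python3 - <<'E'
from h import *
print(r.observe())
for n in ['top','side','wrist']:
    p=cam(n);save(p,n+'0.png');print(n,{k:v for k,v in p.items() if k not in('img','state')})
    for l in ['jack','carry','saddle_top','grip_top','lift_collar','tape_roll','step_block','clamp_bolt']:
        d=optics.look_for(l,p); print(l,[(np.round(q['position']),round(q['confidence'],2)) for q in d])
E
```

```text
pics
{'clock': 0.0, 'qpos': array([ 1.08439427e+00,  4.80850895e-01,  1.59688024e+00, -6.34839400e-06,
        1.06508670e+00, -4.66227933e-02]), 'dq': array([-0.00181548,  0.0010392 ,  0.00192868,  0.00038998,  0.00023182,
       -0.00016405]), 'joint_torque': array([-3.76302007e-03, -9.50673580e+01, -4.30178511e+01, -4.85524524e-04,
        1.28673704e-02,  3.63382617e-05]), 'ee_pos': array([276.53310067, 587.78449684, 230.65764695]), 'tool_rot': array([-3.14036854e+00, -5.15568692e-05,  2.70181643e+00]), 'ft_force': array([ 0.39434907, -0.15058151,  0.02437648]), 'torque': array([-0.02309569, -0.01377937, -0.01333611]), 'finger_gap': 85.71685751619776}
top {'intrinsics': array([[441.34934239,   0.        , 287.4669186 ],
       [  0.        , 441.34934239, 210.22808786],
       [  0.        ,   0.        ,   1.        ]]), 'xyz': array([ 472.75009018,  -91.8310663 , 1203.08534222]), 'orientation': array([-3.08125503,  0.01462576, -1.59118351]), 'shot': 1}
jack [(array([450., 195.]), 0.76), (array([383., 245.]), 0.75), (array([448., 304.]), 0.59)]
carry [(array([382., 245.]), 0.78)
[... 1303 characters left out ...]
t [(array([359., 225.]), 0.72)]
wrist {'intrinsics': array([[335.99219349,   0.        , 280.48164495],
       [  0.        , 335.99219349, 211.67993863],
       [  0.        ,   0.        ,   1.        ]]), 'T_tool_cam': array([[ 3.23541796e-04, -9.55101891e-01, -2.96277359e-01,
         7.49618341e+01],
       [ 9.99999947e-01,  2.99028647e-04,  1.28052151e-04,
        -1.76516745e+00],
       [-3.37074343e-05, -2.96277384e-01,  9.55101937e-01,
        -1.42700147e+02],
       [ 0.00000000e+00,  0.00000000e+00,  0.00000000e+00,
         1.00000000e+00]]), 'shot': 3}
jack []
carry []
saddle_top []
grip_top []
lift_collar []
tape_roll [(array([172., 358.]), 0.54)]
step_block []
clamp_bolt []
```

View pics/top0.png

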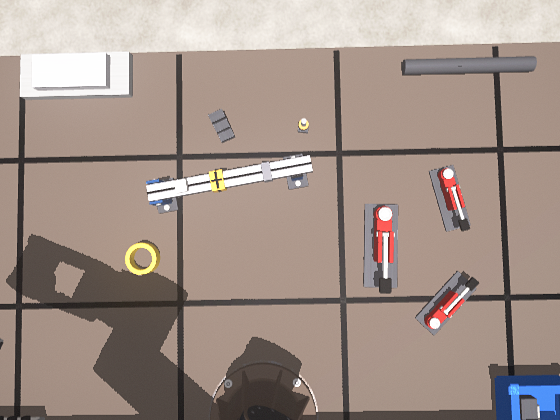

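View pics/side0.png

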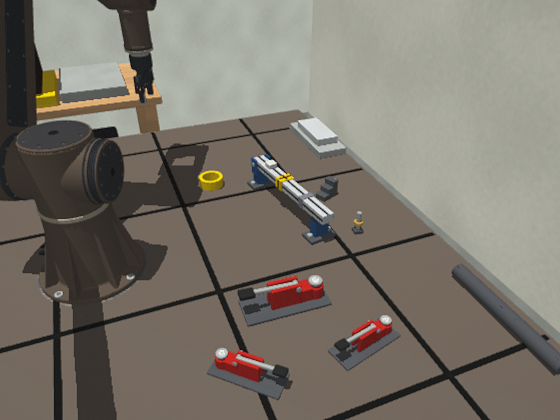

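```bash
python3 - <<'E'
from h import *
p=cam('top')
im=p['img']
def crop(x0,x1,y0,y1,fn,s):
    cv2.imwrite('pics/'+fn,cv2.resize(im[y0:y1,x0:x1,::-1],None,fx=s,fy=s,interpolation=cv2.INTER_CUBIC))
crop(350,490,150,340,'c1.png',3); crop(130,330,90,220,'c2.png',4)
def P(uv,z): print(uv,z,np.round(px2w(p,uv,z)[:2],1))
for uv in [(385.5,213)]: P(uv,58)
P((386,285),74)
P((217,180),108)
for uv in [(147,188),(312,165)]: P(uv,104)
P((166,208),0);P((297,183),0)
P((142,259),36)
b=[px2w(p,uv,8)[:2] for uv in [(364,205),(397,204),(396,292),(363,288)]]
print([np.linalg.norm(b[i]-b[i-1]) for i in range(4)])
E
```

```text
(385.5, 213) 58 [ 529.7 -330.2]
(386, 285) 74 [ 346.6 -322. ]
(217, 180) 108 [618.7  97.6]
(147, 188) 104 [603.  274.9]
(312, 165) 104 [ 651.8 -141. ]
(166, 208) 0 [559.  257.3]
(297, 183) 0 [ 620.  -103.4]
(142, 259) 36 [422.6 311.1]
[np.float64(222.87312750746415), np.float64(89.1311044759736), np.float64(235.96948241457062), np.float64(88.52568861742239)]
```

```bash
python3 -c "import time;time.sleep(0)"
```

```text
(no output)
```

View pics/c1.png

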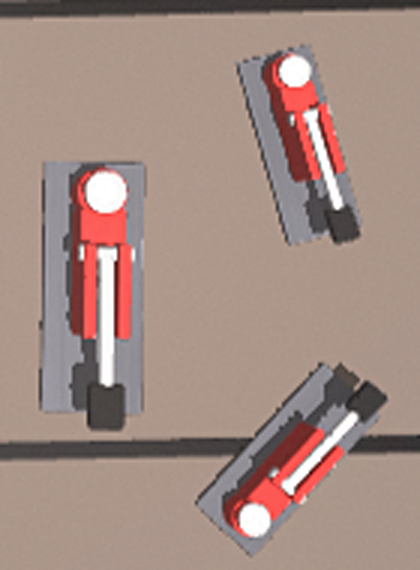

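View pics/c2.png

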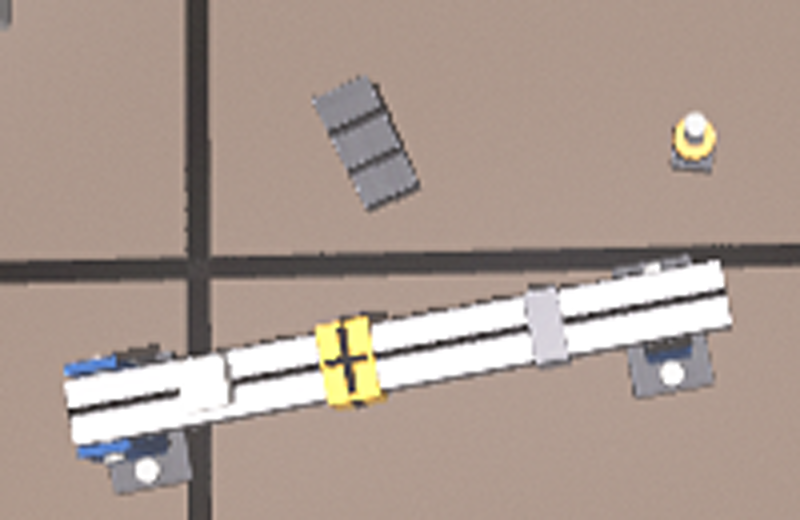

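```bash
python3 - <<'E'
from h import *
p=cam('top')
def c(uv,s,o): return ((uv[0]+.5)/s-.5+o[0],(uv[1]+.5)/s-.5+o[1])
J=lambda uv,z: px2w(p,c(uv,3,(350,150)),z)[:2]
B=lambda uv,z: px2w(p,c(uv,4,(130,90)),z)[:2]
s=J((105,191),58);g=J((106,406),74)
print('saddle',s,'grip',g,np.linalg.norm(s-g),'yaw',np.degrees(np.arctan2(*(s-g)[::-1])))
bc=[J(q,8) for q in [(42,161),(145,161),(142,411),(41,411)]]
print('base',np.round(bc,1)); m1=(bc[0]+bc[1])/2;m0=(bc[2]+bc[3])/2;print(np.degrees(np.arctan2(*(m1-m0)[::-1])))
u=(m1-m0)/np.linalg.norm(m1-m0); print('saddle pred',m1-30*u,'carry',m1-130*u, 'from saddle', s-100*u)
x=B((347,358),108);e0=B((70,410),104);e1=B((726,292),104)
d=e0-e1;print('cross',x,'ends',e0,e1,np.linalg.norm(d),'beam dir',np.degrees(np.arctan2(d[1],d[0])),'rig x yaw',np.degrees(np.arctan2(d[1],d[0]))-90, 'mid',(e0+e1)/2)
T=pose(cam('wrist'));print(r.observe()['tool_rot'],np.round(T,3))
E
```

```text
saddle [ 528.84935322 -328.0548257 ] grip [ 346.62930431 -319.49176781] 182.42113963542965 yaw -2.690518417389694
base [[ 559.6 -282.6]
 [ 557.6 -375.2]
 [ 334.2 -364.6]
 [ 335.9 -274.8]]
-2.3520016823611325
saddle pred [ 528.64021485 -327.68049712] carry [ 428.72445886 -323.57663259] from saddle [ 428.93359723 -323.95096117]
cross [620.97295145  99.1362408 ] ends [592.53699642 274.60011375] [ 657.85653181 -138.9139067 ] 418.64123878331316 beam dir 98.97639128203663 rig x yaw 8.97639128203663 mid [625.19676412  67.84310352]
[ 3.14157081e+00 -9.24771758e-06  2.70180649e+00] [[ 4.25000e-01  8.64000e-01  2.68000e-01  2.08116e+02]
 [ 9.05000e-01 -4.06000e-01 -1.26000e-01  6.18470e+02]
 [-0.00000e+00  2.96000e-01 -9.55000e-01  3.73956e+02]
 [ 0.00000e+00  0.00000e+00  0.00000e+00  1.00000e+00]]
```

Call:
{"op": "arm_command", "data": {"deltas": [[100,0,0,0,-10],[100,0,0,0,-10],[100,0,0,0,-10],[100,0,0,0,-4.2],[100,-10.8,-50.3,0,0],[100,-10.8,-50.3,0,0],[100,-10.8,-50.3,0,0],[100,-10.8,-50.3,0,0],[100,-10.8,-50.3,0,0],[100,-10.8,-50.3,0,0],[100,-10.8,-50.3,0,0],[100,-10.8,-50.3,0,0],[100,-10.8,-50.3,0,0],[100,-10.8,-50.3,0,0],[100,-10.8,-50.3,0,0],[100,0,0,0,0]]}}

```text
clock: 3.5
ee_pos: [481.8, 57.4, 231.4]
tool_rot: [-3.141, 0.001, -2.988]
ft_force: [-0.8, -0.1, -0.1]
finger_gap: 85.4
```

```bash
python3 - <<'E'
from h import *
p=cam('wrist');save(p,'w1.png');np.savez('w1.npz',**{k:v for k,v in p.items() if k not in('state','img')},T=pose(p))
print(p['state']['clock'],p['state']['ee_pos'],np.degrees(p['state']['tool_rot']),p['state']['qpos'])
for l in ['lift_collar','lift_pad']:
    print(l,[(np.round(q['position']),round(q['confidence'],2),px2w(p,q['position'],108)) for q in optics.look_for(l,p)])
print('pred cross',w2px(p,[621,99.1,108]))
E
```

```text
3.5 [481.81065201  57.4477501  231.43636689] [-1.79970080e+02  4.39889181e-02 -1.71218198e+02] [ 5.65286841e-02  2.49774919e-01  1.96425023e+00 -5.57232908e-04
  9.26752979e-01 -1.66720440e+00]
lift_collar []
lift_pad [(array([277., 374.]), 0.72, array([653.4452105 ,  78.76967952, 108.        ])), (array([304., 339.]), 0.62, array([609.37514299,  97.38178286, 108.        ]))]
pred cross [303.36159892 349.6082232 ]
```

View pics/w1.png

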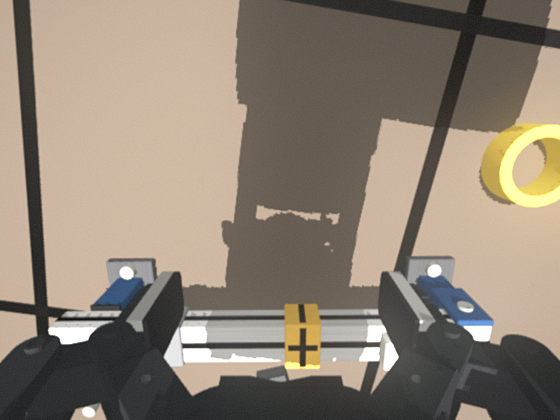

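Call:
{"op": "arm_command", "data": {"deltas": [[100,0,0,0,5.6],[100,0,0,0,5.6],[100,4.6,-47.9,0,0],[100,4.6,-47.9,0,0],[100,4.6,-47.9,0,0],[100,4.6,-47.9,0,0],[100,4.6,-47.9,0,0],[100,4.6,-47.9,0,0],[100,4.6,-47.9,0,0],[100,4.6,-47.9,0,0],[100,0,0,0,0]]}}

```text
clock: 5.03
ee_pos: [429.4, -322.7, 231.2]
tool_rot: [-3.141, 0.0, 3.102]
ft_force: [-0.4, 0.9, 0.2]
finger_gap: 85.3
```

```bash
python3 - <<'E'
from h import *
d=np.load('w1.npz')
K=d['intrinsics'];T=d['T'];v=T[:3,:3]@np.linalg.inv(K)@[302,348,1];print('cross wrist',T[:3,3]+v*(108-T[2,3])/v[2])
p=cam('wrist');save(p,'w2.png');np.savez('w2.npz',intrinsics=p['intrinsics'],T=pose(p))
print(p['state']['clock'],p['state']['ee_pos'],np.degrees(p['state']['tool_rot']),p['state']['qpos'])
print('pred saddle',w2px(p,[528.8,-328,58]),'grip',w2px(p,[346.6,-319.5,74]),[w2px(p,[*b,8]) for b in [( 559.6,-282.6),(557.6,-375.2),(334.2,-364.6),(335.9,-274.8)]])
E
```

```text
cross wrist [619.39277536  97.50598147 108.        ]
5.025 [ 429.44949479 -322.74257802  231.20674025] [-1.79967874e+02  1.86786541e-02  1.77743128e+02] [-7.00742278e-01  3.23007003e-01  1.85551232e+00 -2.95214237e-04
  9.62471709e-01 -2.23198002e+00]
pred saddle [281.03631209 281.65818724] grip [282.79100999  98.46521419] [array([319.1437392 , 282.59355953]), array([243.29534227, 283.75800439]), array([237.95009557,  89.14109556]), array([325.69249534,  87.2586533 ])]
```

View pics/w2.png

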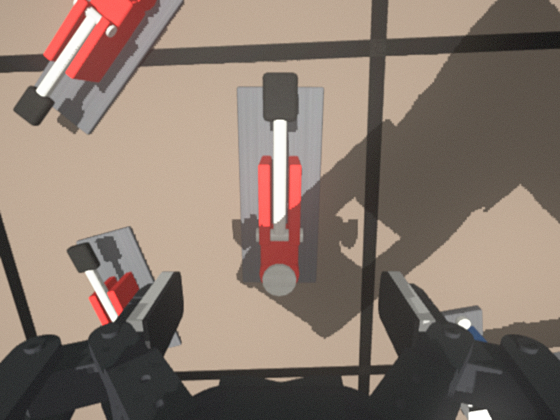

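Call:
{"op": "arm_command", "data": {"deltas": [[100,1,-2,40,0],[100,0,0,40,0],[100,0,0,40,0],[100,0,0,40,0],[100,0,0,25,0],[100,0,0,16,0],[100,0,0,0,0],[0,0,0,0,0],[0,0,0,0,0],[0,0,0,0,0],[0,0,0,0,0],[0,0,0,0,0],[0,0,0,0,0],[0,0,0,0,0]]}}

```text
clock: 6.82
ee_pos: [428.6, -323.7, 31.3]
tool_rot: [-3.141, 0.001, 3.103]
ft_force: [-1.3, 0.9, 11.9]
finger_gap: 39.3
```

```bash
python3 - <<'E'
from h import *
p=cam('wrist');save(p,'w3.png')
print(p['state'])
p=cam('side');cv2.imwrite('pics/s3.png',cv2.resize(p['img'][200:400,160:440,::-1],None,fx=2.5,fy=2.5))
E
```

```text
{'clock': 6.825, 'qpos': array([-7.03425231e-01,  6.13510364e-01,  2.01020092e+00,  2.32055304e-04,
        5.16195331e-01, -2.23540685e+00]), 'dq': array([ 0.00034891, -0.00107128,  0.00083919, -0.0019737 , -0.00036448,
       -0.00033943]), 'joint_torque': array([ 1.03183786e-02, -8.09565639e+01, -2.09342551e+01, -3.18975924e-01,
       -5.38274925e-01, -2.95411069e-01]), 'ee_pos': array([ 428.56777292, -323.70760381,   31.33817205]), 'tool_rot': array([-3.14064321e+00,  1.39802168e-03,  3.10257689e+00]), 'ft_force': array([-1.32063994,  0.89453846, 11.87560584]), 'torque': array([ 0.21795113,  0.16937518, -0.26254013]), 'finger_gap': 39.33786150824559}
```

View pics/s3.png

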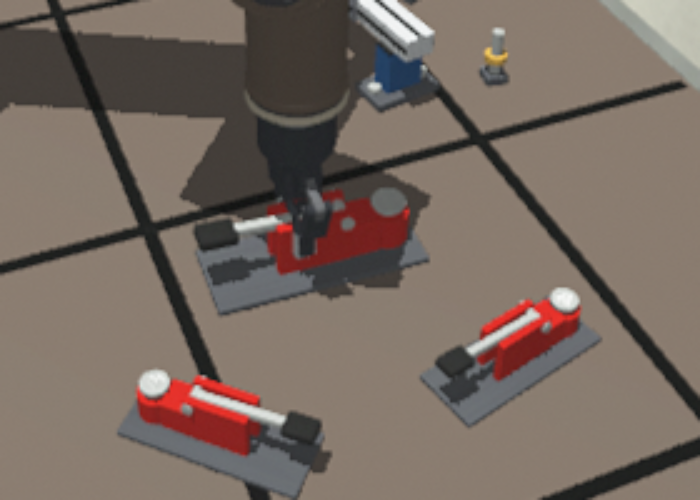

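View pics/w3.png

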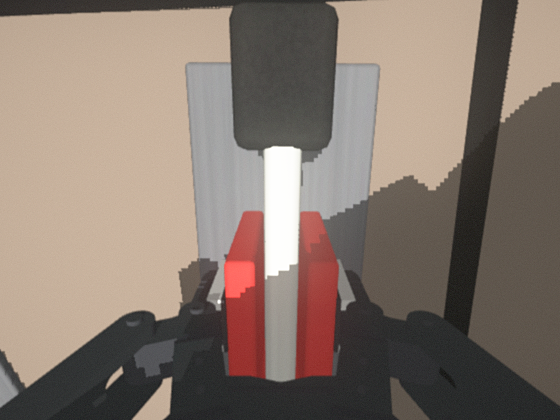

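Call:
{"op": "arm_command", "data": {"deltas": [[0,0,0,-10,0],[0,0,0,-15,0],[0,0,0,-15,0],[0,0,0,0,0],[0,0,0,0,0]]}}

```text
clock: 7.55
ee_pos: [428.0, -323.1, 70.3]
tool_rot: [-3.142, 0.0, 3.103]
ft_force: [-0.1, -0.6, -8.6]
finger_gap: 39.3
```

```bash
python3 - <<'E'
from h import *
p=cam('side');cv2.imwrite('pics/s4.png',cv2.resize(p['img'][200:400,160:440,::-1],None,fx=2.5,fy=2.5))
print(p['state']['ft_force'],p['state']['torque'],p['state']['finger_gap'])
p=cam('wrist');save(p,'w4.png')
E
```

```text
[-0.12784659 -0.57603834 -8.61840001] [0.02767583 0.24974955 0.03151578] 39.26048079006785
```

View pics/s4.png

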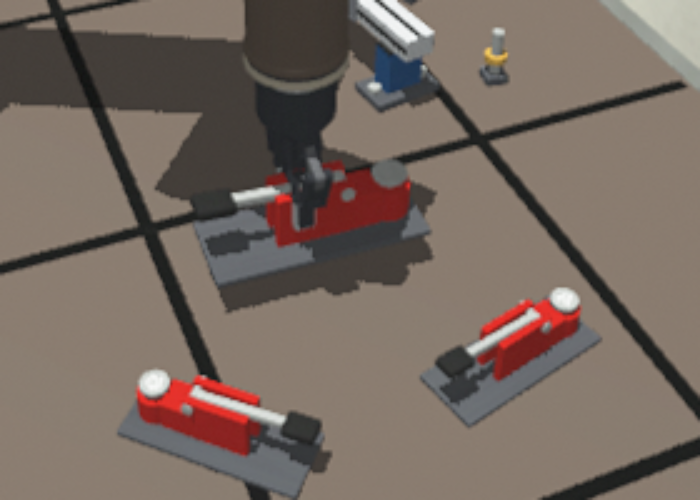

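View pics/w4.png

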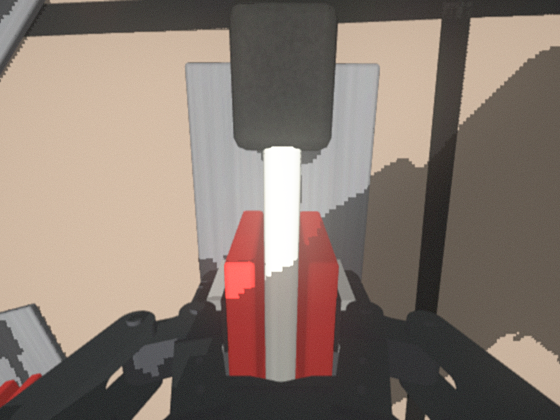

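Call:
{"op": "arm_command", "data": {"deltas": [[0,0,0,0,-5.5],[0,0,0,0,-5.6],[0,-10.3,20,0,0],[0,-10.3,40,0,0],[0,-10.3,45,0,0],[0,-10.3,45,0,0],[0,-10.1,45,0,0],[0,-3.6,45,0,0],[0,-3.6,45,0,0],[0,-3.6,40,0,0],[0,-3.6,40,0,0],[0,0,20,0,0],[0,0,1.6,0,0],[0,0,0,20,0],[0,0,0,10,0],[0,0,0,0,0],[0,0,0,0,0]]}}

```text
clock: 9.78
ee_pos: [433.3, 68.6, 40.5]
tool_rot: [-3.142, 0.0, -2.987]
ft_force: [0.4, 0.2, -7.5]
finger_gap: 39.0
```

```bash
python3 - <<'E'
from h import *
p=cam('side');cv2.imwrite('pics/s5.png',cv2.resize(p['img'][120:320,120:400,::-1],None,fx=2.5,fy=2.5))
print(p['state']['ft_force'],p['state']['torque'],p['state']['finger_gap'],p['state']['ee_pos'],np.degrees(p['state']['tool_rot']))
p=cam('top');cv2.imwrite('pics/t5.png',cv2.resize(p['img'][110:300,120:340,::-1],None,fx=3,fy=3))
E
```

```text
[ 0.44494676  0.19106821 -7.46718827] [-0.01973762  0.19530635 -0.01989074] 38.96141301619463 [433.33864675  68.6357228   40.5101469 ] [-1.79999230e+02  3.01209080e-03 -1.71123828e+02]
```

View pics/s5.png

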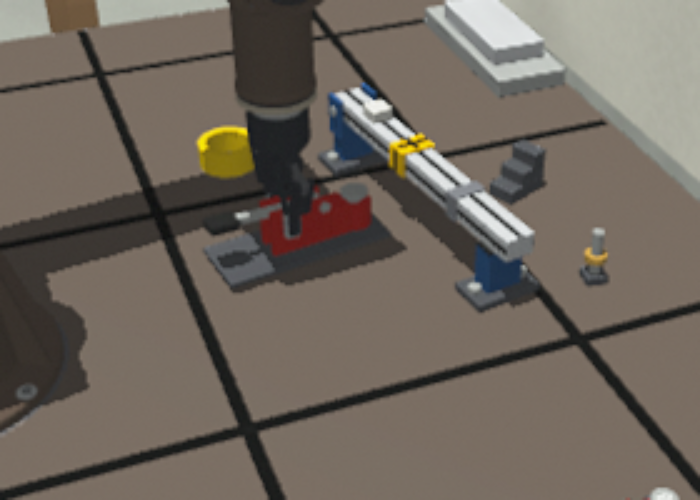

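View pics/t5.png

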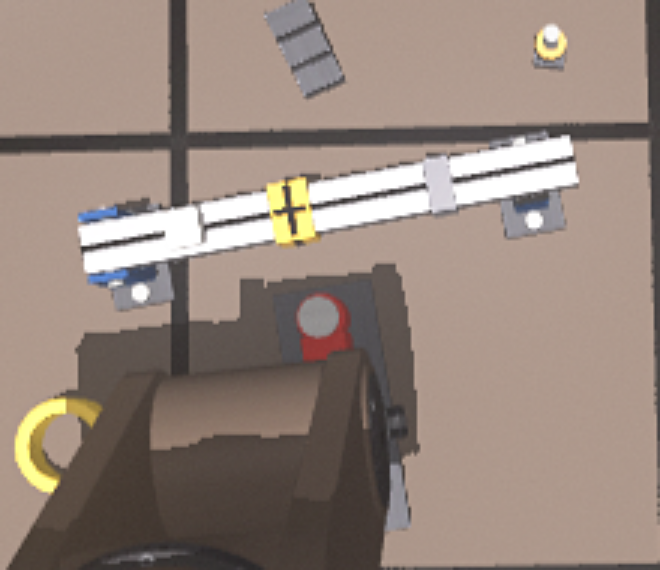

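```bash
python3 - <<'E'
from h import *
p=cam('top')
c=lambda u,v:((u+.5)/3-.5+120,(v+.5)/3-.5+110)
s=px2w(p,c(318.5,316.5),67);x=px2w(p,c(291,211),108);print(s,x,x-s)
a=np.radians(8.9);d=(x-s)[:2];print('along',d@[np.cos(a),np.sin(a)],'lat',d@[-np.sin(a),np.cos(a)])
# subpixel saddle centroid
g=p['img'].astype(int);m=(abs(g[:,:,0]-g[:,:,1])<25)&(g.mean(2)>130);m[:, :215]=0;m[:,240:]=0;m[:200]=0;m[:228]=m[:228];m[228:]=0
v,u=np.nonzero(m);print(len(u),u.mean(),v.mean(),u.min(),u.max(),v.min(),v.max(),px2w(p,(u.mean(),v.mean()),67))
y=(g[:,:,0]>150)&(g[:,:,2]<90);y[:165]=0;y[195:]=0;y[:,:200]=0;y[:,:]&=True
y[:,235:]=0;q=cv2.minAreaRect(np.argwhere(y)[:,::-1].astype(np.float32));print(q,px2w(p,q[0],108))
E
```

```text
[532.32472459  82.80156727  67.        ] [618.75377488  98.42824956 108.        ] [86.42905029 15.62668229 41.        ]
along 87.80604297549085 lat 2.067063176627204
188 225.46808510638297 211.0744680851064 215 239 200 221 [542.93117256  83.62073534  67.        ]
((216.67892456054688, 180.5963592529297), (21.45530891418457, 13.02643871307373), 73.3007583618164) [617.25203249  98.41355905 108.        ]
```

```bash
python3 - <<'E'
from h import *
p=cam('top')
a=cv2.resize(p['img'][164:194,200:240,::-1],None,fx=16,fy=16,interpolation=cv2.INTER_NEAREST)
b=cv2.resize(p['img'][200:230,206:246,::-1],None,fx=16,fy=16,interpolation=cv2.INTER_NEAREST)
im=np.vstack([a[:,:],b])
im=cv2.resize(im,None,fx=.6,fy=.6,interpolation=cv2.INTER_AREA)
for k in range(0,40,5): cv2.putText(im,str(200+k),(int(k*9.6),10),0,.35,(0,0,255));cv2.putText(im,str(206+k),(int(k*9.6),298),0,.35,(0,0,255))
for k in range(0,30,5): cv2.putText(im,str(164+k),(355,int(k*9.6)+5),0,.35,(0,0,255));cv2.putText(im,str(200+k),(355,int(k*9.6)+293),0,.35,(0,0,255))
cv2.imwrite('pics/z.png',im)
E
```

```text
(no output)
```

View pics/z.png

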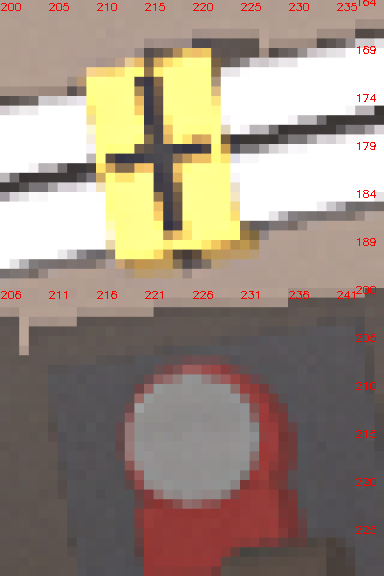

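```bash
python3 - <<'E'
from h import *
p=cam('top')
x=px2w(p,(216.06,179.65),108)
for z in (64,67): 
    s=px2w(p,(225.6,214.87),z)
    a=np.radians(8.9);d=(x-s)[:2];print(s,x,'along',d@[np.cos(a),np.sin(a)],'lat',d@[-np.sin(a),np.cos(a)])
E
```

```text
[533.26391722  83.85892193  64.        ] [619.66877565  99.9403427  108.        ] along 87.85249516290109 lat 2.5200692855989475
[533.10454243  83.3962086   67.        ] [619.66877565  99.9403427  108.        ] along 88.08153761079868 lat 2.9525545442849577
```

Call:
{"op": "arm_command", "data": {"deltas": [[0,0,0.8,5.5,0],[0,-8,1,0,0],[0,-15,0,0,0],[0,-15,0,0,0],[0,-15,0,0,0],[0,-15,0,0,0],[0,-12,0,0,0],[0,-8.5,0,0,0],[0,0,0,0,0],[0,0,0,0,0]]}}

```text
clock: 11.28
ee_pos: [519.6, 84.3, 34.7]
tool_rot: [3.142, -0.001, -2.986]
ft_force: [-1.5, 0.7, -8.9]
finger_gap: 39.3
```

```bash
python3 - <<'E'
from h import *
p=cam('side');cv2.imwrite('pics/s6.png',cv2.resize(p['img'][140:260,200:360,::-1],None,fx=4.5,fy=4.5))
print(p['state']['ft_force'],p['state']['torque'],p['state']['finger_gap'],p['state']['ee_pos'],np.degrees(p['state']['tool_rot']))
p=cam('top');cv2.imwrite('pics/t6.png',cv2.resize(p['img'][110:300,120:340,::-1],None,fx=3,fy=3))
p=cam('wrist');save(p,'w6.png')
E
```

```text
[-1.46882877  0.72684988 -8.94144397] [-0.02714063  0.28118291 -0.04071784] 39.29770410397852 [519.5719064   84.26641592  34.66845028] [ 1.79998015e+02 -5.71359666e-02 -1.71098405e+02]
```

View pics/s6.png

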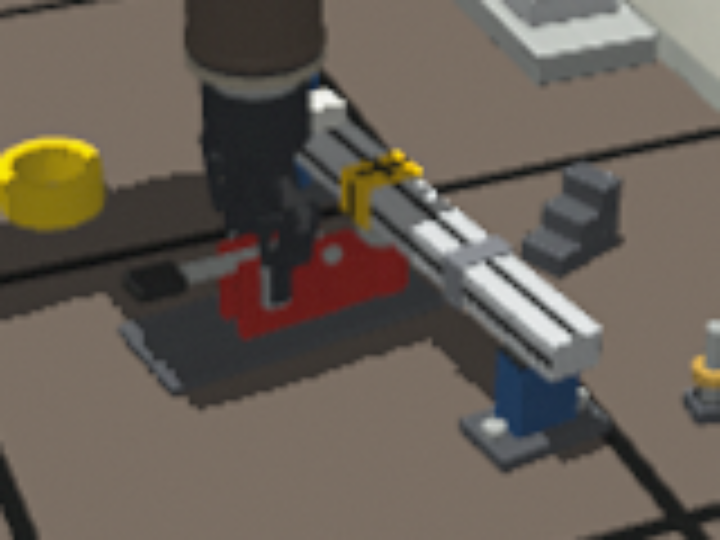

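View pics/t6.png

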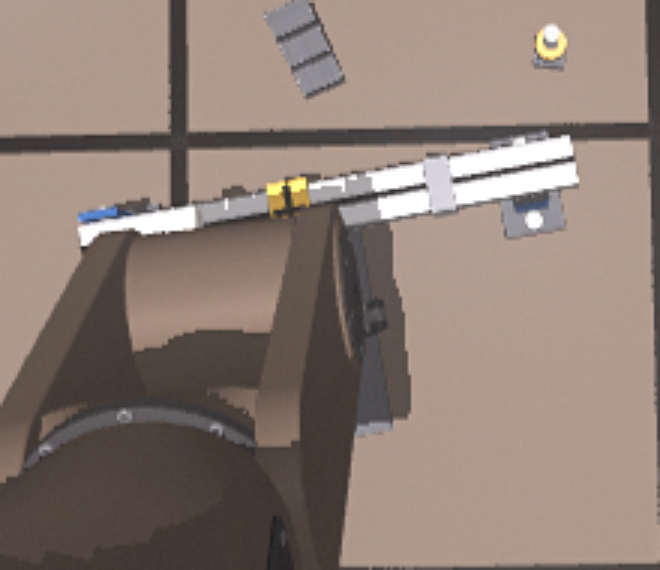

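View pics/w6.png

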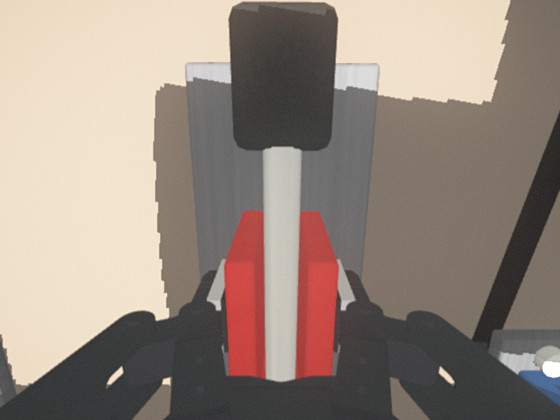

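Call:
{"op": "arm_command", "data": {"deltas": [[0,-0.5,0,2,0],[0,0,0,1.5,0],[0,0,0,1,0],[0,0,0,0,0]]}}

```text
clock: 11.92
ee_pos: [520.8, 84.5, 31.4]
tool_rot: [-3.142, 0.0, -2.986]
ft_force: [-7.8, -0.5, 21.3]
finger_gap: 39.3
```

```bash
python3 - <<'E'
from h import *
s=r.observe();print(s['ft_force'],s['torque'],s['ee_pos'])
E
```

```text
[-7.84972075 -0.51117772 21.29410066] [-0.39185114  1.0623875  -0.04445996] [520.77447938  84.46127955  31.36261589]
```

Call:
{"op": "arm_command", "data": {"deltas": [[100,0,0,-1,0],[100,0,0,0,0],[100,0,0,0,0],[100,0,0,0,0],[100,0,0,-30,0],[100,0,0,-50,0],[100,0,0,-50,0],[100,20,0,-40,0],[100,30,0,0,0],[100,20,0,0,0],[100,0,0,0,0],[100,0,0,0,0]]}}

```text
clock: 13.42
ee_pos: [452.5, 73.7, 201.4]
tool_rot: [-3.142, 0.001, -2.986]
ft_force: [-0.3, 0.1, 0.2]
finger_gap: 85.4
```

```bash
python3 - <<'E'
from h import *
p=cam('wrist');save(p,'w7.png');np.savez('w7.npz',intrinsics=p['intrinsics'],T=pose(p))
print(p['state']['clock'],p['state']['ee_pos'],p['state']['finger_gap'])
p=cam('side');cv2.imwrite('pics/s7.png',cv2.resize(p['img'][140:260,200:360,::-1],None,fx=4.5,fy=4.5))
p=cam('top');cv2.imwrite('pics/t7.png',cv2.resize(p['img'][110:300,120:340,::-1],None,fx=3,fy=3))
E
```

```text
13.425 [452.52566824  73.71268705 201.41428213] 85.3976662488817
```

View pics/w7.png

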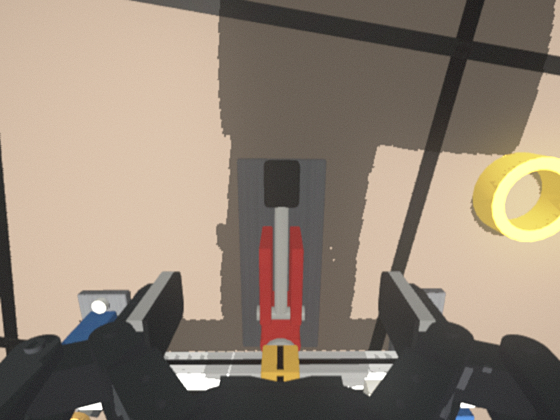

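View pics/s7.png

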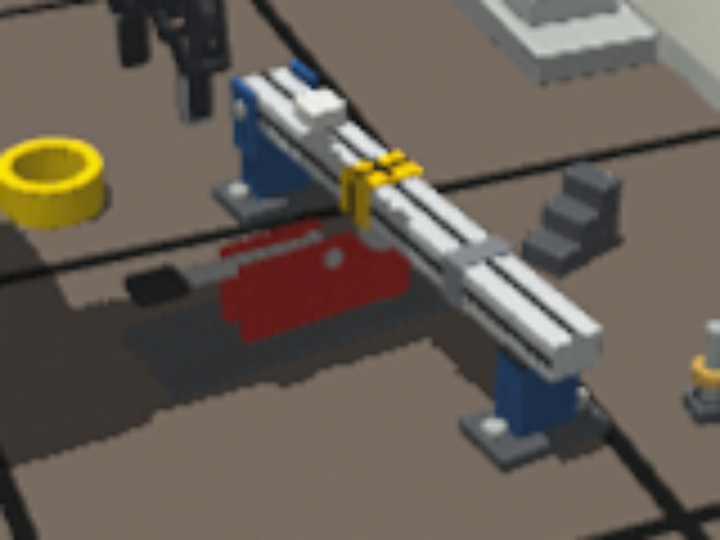

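View pics/t7.png

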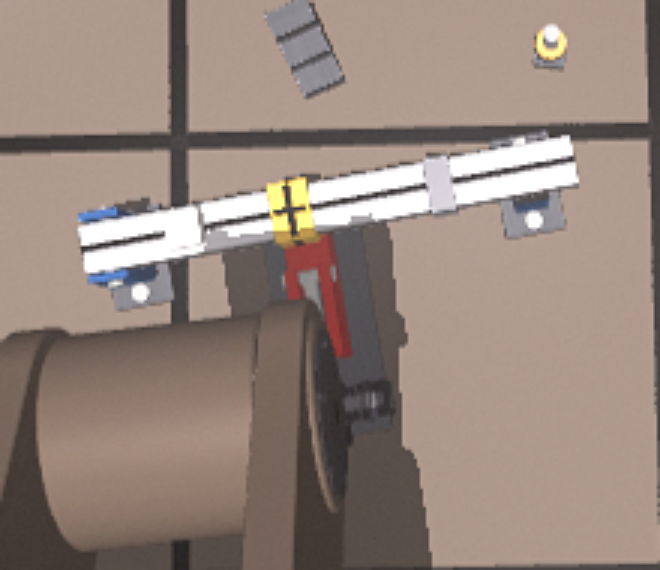

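```bash
python3 - <<'E'
from h import *
im=cv2.imread('pics/w7.png')
z=cv2.resize(im[320:400,225:340],None,fx=6,fy=6,interpolation=cv2.INTER_CUBIC);z=cv2.convertScaleAbs(z,alpha=1.5,beta=20);cv2.imwrite('pics/z7.png',z)
d=np.load('w7.npz');K=d['intrinsics'];T=d['T']
def W(uv,h):
    v=T[:3,:3]@np.linalg.inv(K)@[*uv,1];return (T[:3,3]+v*(h-T[2,3])/v[2])[:2]
b=[W(q,8) for q in [(237.5,158.5),(326,158.5),(318,347),(243,347)]];print(np.round(b,1))
m0=(b[0]+b[1])/2;m1=(b[2]+b[3])/2;print(np.linalg.norm(m1-m0),np.degrees(np.arctan2(*(m1-m0)[::-1])))
u=(m1-m0)/np.linalg.norm(m1-m0);print('saddle from rear',m0+195*u,'from front',m1-30*u)
print('grip',W((282,183),74))
E
```

```text
[[432.6  25.3]
 [418.9 112.6]
 [641.5 147. ]
 [655.4  58.3]]
225.31620370179837 8.602414851517596
saddle from rear [618.5089489   98.11258219] from front [618.82159533  98.159879  ]
grip [436.01815127  70.53583428]
```

View pics/z7.png

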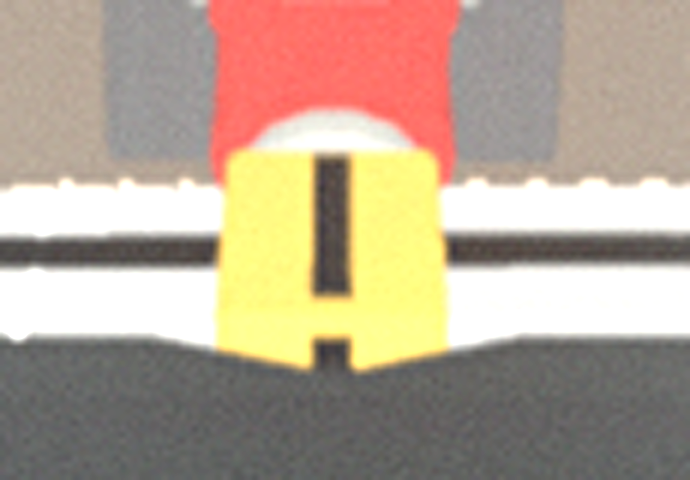

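Call:
{"op": "arm_command", "data": {"deltas": [[0,12.3,-0.8,20,0],[0,0,0,40,0],[0,0,0,40,0],[0,0,0,19,0],[0,0,0,0,0],[0,0,0,0,0],[0,0,0,0,0],[0,0,0,0,0]]}}

```text
clock: 14.58
ee_pos: [440.1, 71.0, 83.0]
tool_rot: [-3.142, 0.001, -2.986]
ft_force: [-0.6, 0.1, 0.3]
finger_gap: 0.2
```

```bash
python3 - <<'E'
from h import *
p=cam('side');cv2.imwrite('pics/s8.png',cv2.resize(p['img'][140:260,200:360,::-1],None,fx=4.5,fy=4.5))
print(p['state']['ft_force'],p['state']['ee_pos'],p['state']['finger_gap'])
p=cam('wrist');save(p,'w8.png')
E
```

```text
[-0.60845062  0.07994096  0.30322141] [440.12875908  70.97265894  82.99911506] 0.1743551972343737
```

View pics/s8.png

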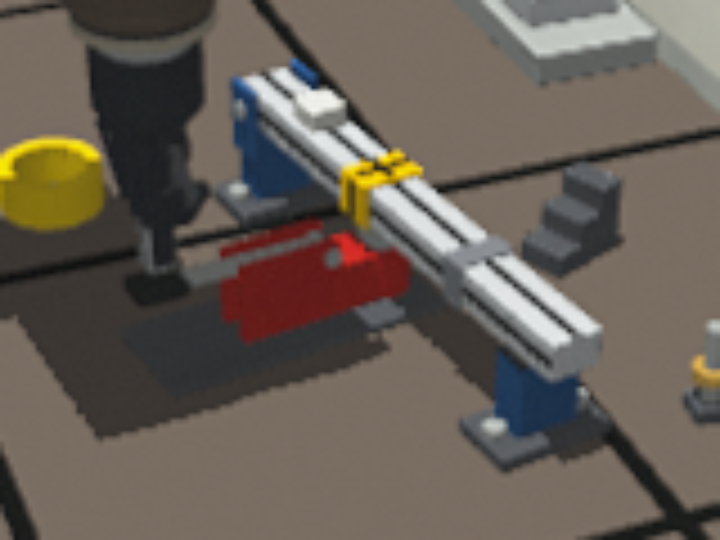

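View pics/w8.png

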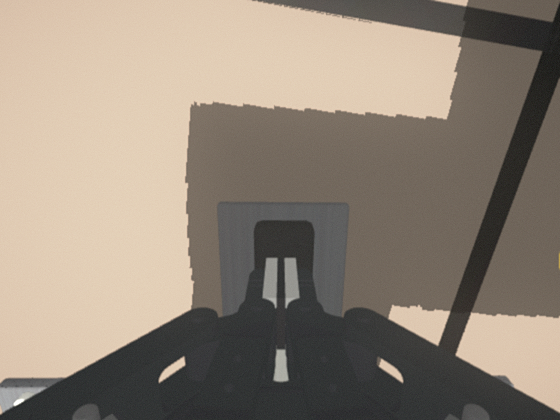

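Call:
{"op": "arm_command", "data": {"deltas": [[0,0,0,7,0],[0,0,0,8,0],[0,0,0,8,0],[0,0,0,8,0],[0,0,0,8,0],[0,0,0,8,0],[0,0,0,4,0],[0,0,0,2,0],[0,0,0,0,0]]}}

```text
clock: 15.8
ee_pos: [441.5, 71.1, 29.4]
tool_rot: [-3.141, 0.003, -2.986]
ft_force: [2.8, 0.6, 17.8]
finger_gap: 0.0
```

```bash
python3 - <<'E'
from h import *
p=cam('side');cv2.imwrite('pics/s9.png',cv2.resize(p['img'][140:260,200:360,::-1],None,fx=4.5,fy=4.5))
print(p['state']['ft_force'],p['state']['ee_pos'],p['state']['dq'])
s=r.observe();print(s['ft_force'],s['ee_pos'])
E
```

```text
[ 2.78693307  0.57999563 17.79747811] [441.45700817  71.09067359  29.35289823] [ 0.00110397 -0.00241496 -0.00112421 -0.0001578   0.00274588 -0.0002091 ]
[ 2.89922767  0.48946597 17.03789492] [441.41260223  71.07769522  29.42634496]
```

View pics/s9.png

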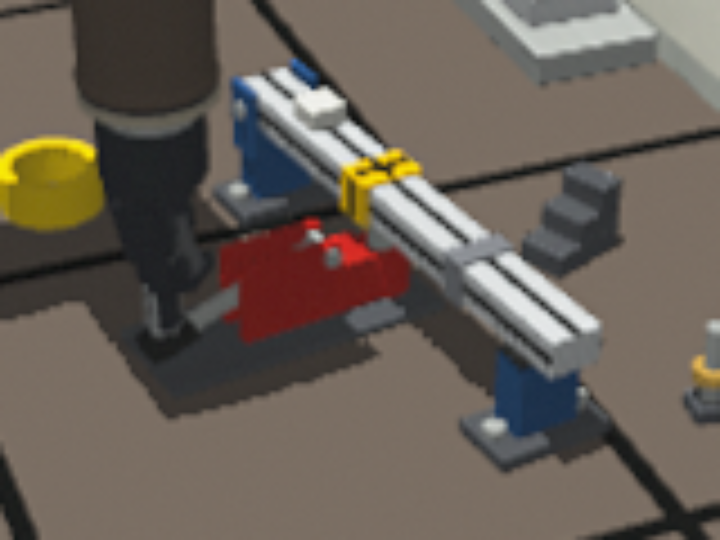

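Call:
{"op": "arm_command", "data": {"deltas": [[0,0,0,-10,0],[0,0,0,-12,0],[0,0,0,-12,0],[0,0,0,-12,0],[0,0,0,-7,0],[0,0,0,0,0],[0,0,0,0,0],[0,0,0,0,0],[0,0,0,0,0],[0,0,0,0,0],[0,0,0,0,0]]}}

```text
clock: 17.23
ee_pos: [439.6, 70.9, 82.2]
tool_rot: [3.142, -0.0, -2.986]
ft_force: [-0.1, -0.3, 0.5]
finger_gap: -0.0
```

```bash
python3 - <<'E'
from h import *
p=cam('side');cv2.imwrite('pics/s10.png',cv2.resize(p['img'][140:260,200:360,::-1],None,fx=4.5,fy=4.5))
print(p['state']['ft_force'],p['state']['ee_pos'])
p=cam('wrist');save(p,'w10.png')
E
```

```text
[-0.11765081 -0.29595899  0.51680218] [439.59471107  70.9147205   82.22888594]
```

View pics/s10.png

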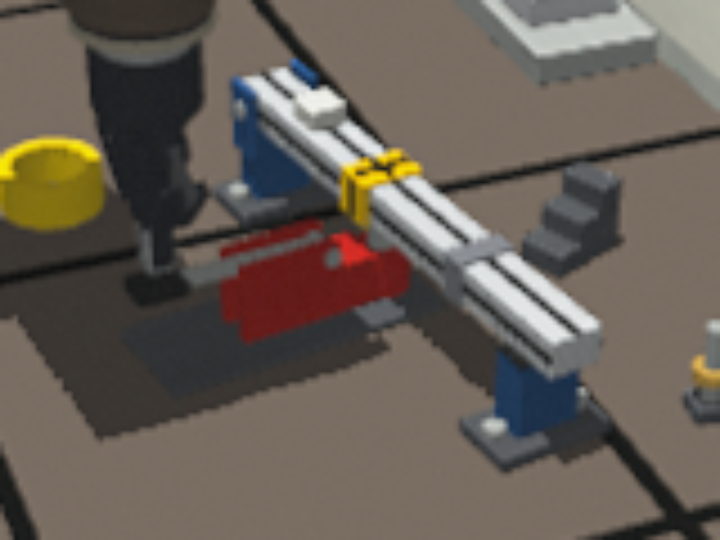

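View pics/w10.png

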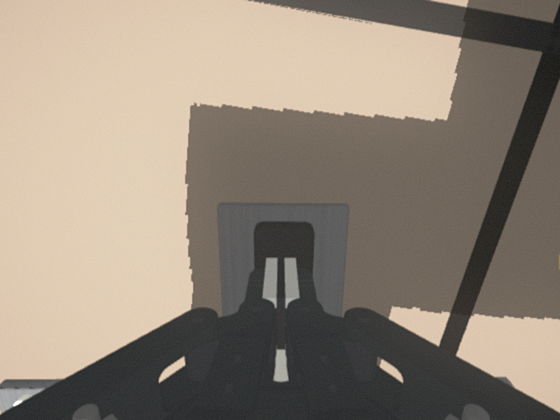

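Call:
{"op": "arm_command", "data": {"deltas": [[0,0,0,7,0],[0,0,0,8,0],[0,0,0,8,0],[0,0,0,8,0],[0,0,0,8,0],[0,0,0,8,0],[0,0,0,4,0],[0,0,0,2,0],[0,0,0,0,0],[0,0,0,0,0]]}}

```text
clock: 18.58
ee_pos: [441.6, 71.1, 29.5]
tool_rot: [-3.141, 0.004, -2.986]
ft_force: [3.8, 0.0, 16.3]
finger_gap: 0.1
```

```bash
python3 - <<'E'
from h import *
p=cam('side');cv2.imwrite('pics/s11.png',cv2.resize(p['img'][140:260,200:360,::-1],None,fx=4.5,fy=4.5))
print(p['state']['ft_force'],p['state']['ee_pos'])
E
```

```text
[ 3.80422678  0.0246865  16.33073998] [441.5782525   71.13515034  29.54282629]
```

View pics/s11.png

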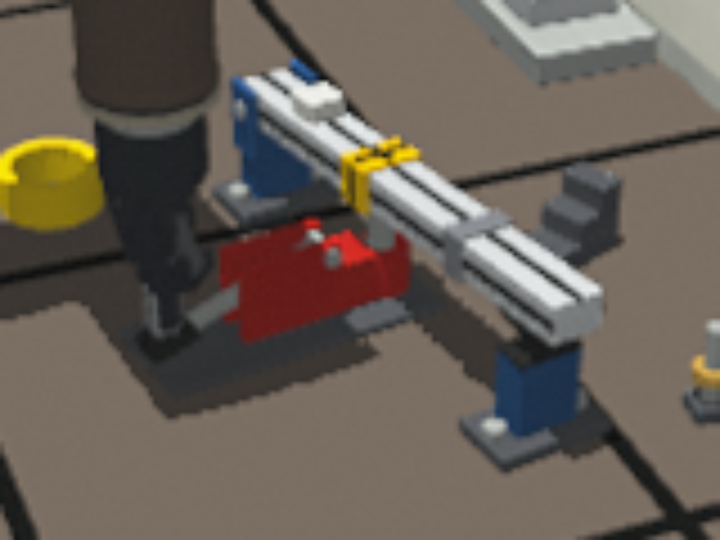

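The second stroke counted: the beam's free end is well off the rest post. I'll let the handle rise, then make the third stroke.

Call:
{"op": "arm_command", "data": {"deltas": [[0,0,0,-10,0],[0,0,0,-12,0],[0,0,0,-12,0],[0,0,0,-12,0],[0,0,0,-7,0],[0,0,0,0,0],[0,0,0,0,0],[0,0,0,0,0],[0,0,0,0,0],[0,0,0,0,0],[0,0,0,0,0]]}}

```text
clock: 20.0
ee_pos: [439.6, 70.9, 82.2]
tool_rot: [3.142, -0.0, -2.986]
ft_force: [-0.2, 0.4, -0.3]
finger_gap: 0.3
```

```bash
python3 - <<'E'
from h import *
p=cam('side');cv2.imwrite('pics/s12.png',cv2.resize(p['img'][140:260,200:360,::-1],None,fx=4.5,fy=4.5))
print(p['state']['ft_force'],p['state']['ee_pos'])
E
```

```text
[-0.20343822  0.40958261 -0.25169142] [439.61005157  70.92091477  82.23434172]
```

View pics/s12.png

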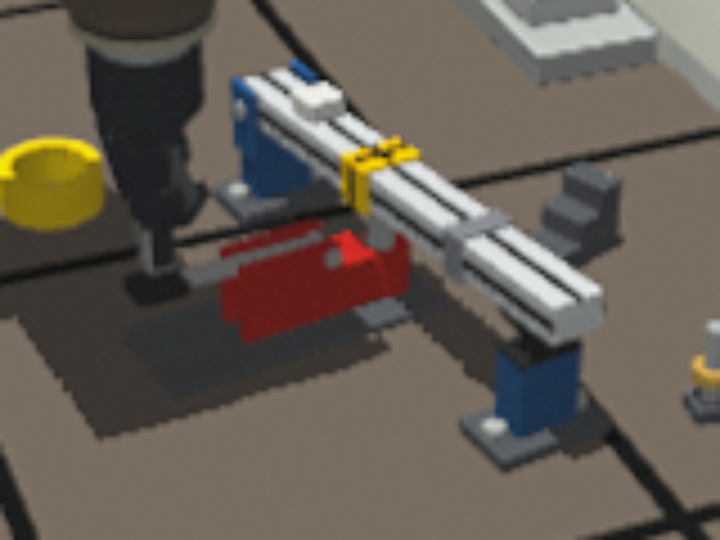

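Call:
{"op": "arm_command", "data": {"deltas": [[0,0,0,7,0],[0,0,0,8,0],[0,0,0,8,0],[0,0,0,8,0],[0,0,0,8,0],[0,0,0,8,0],[0,0,0,4,0],[0,0,0,2,0],[0,0,0,0,0],[0,0,0,0,0],[0,0,0,0,0],[0,0,0,0,0]]}}

```text
clock: 21.55
ee_pos: [441.6, 71.1, 29.5]
tool_rot: [-3.141, 0.004, -2.986]
ft_force: [4.4, 0.8, 15.9]
finger_gap: -0.2
```

```bash
python3 - <<'E'
from h import *
p=cam('side');cv2.imwrite('pics/s13.png',cv2.resize(p['img'][140:260,200:360,::-1],None,fx=4.5,fy=4.5))
print(p['state']['ft_force'],p['state']['ee_pos'],p['state']['clock'])
p=cam('top');cv2.imwrite('pics/t13.png',cv2.resize(p['img'][110:300,120:340,::-1],None,fx=3,fy=3))
p=cam('wrist');save(p,'w13.png')
E
```

```text
[ 4.36230994  0.79704724 15.85030647] [441.5695736   71.12090065  29.54837898] 21.55
```

View pics/s13.png

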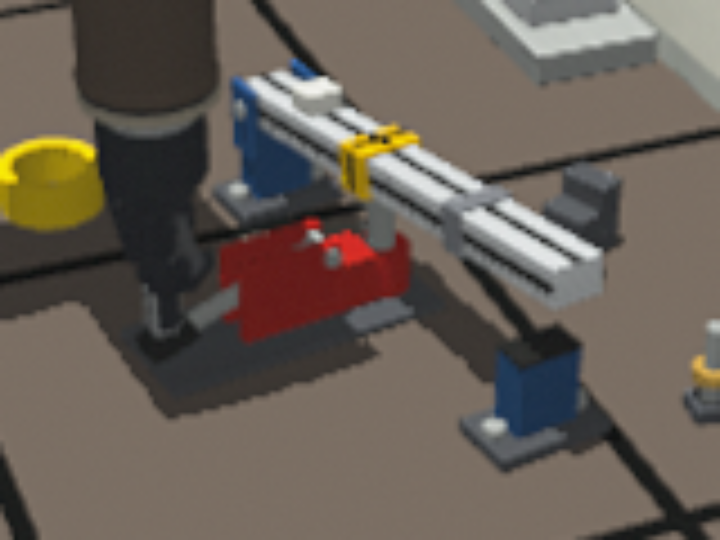

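View pics/t13.png

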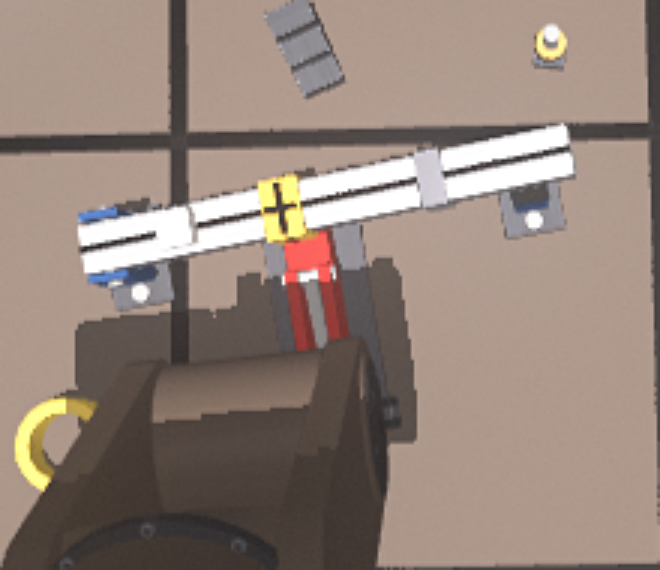

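Call:
{"op": "arm_command", "data": {"deltas": [[0,0,0,0.2,0],[0,0,0,0,0],[0,0,0,0,0]]}}

```text
clock: 22.08
ee_pos: [441.6, 71.1, 29.4]
tool_rot: [-3.141, 0.004, -2.986]
ft_force: [1.8, -0.1, 17.2]
finger_gap: 0.2
```

View pics/w13.png

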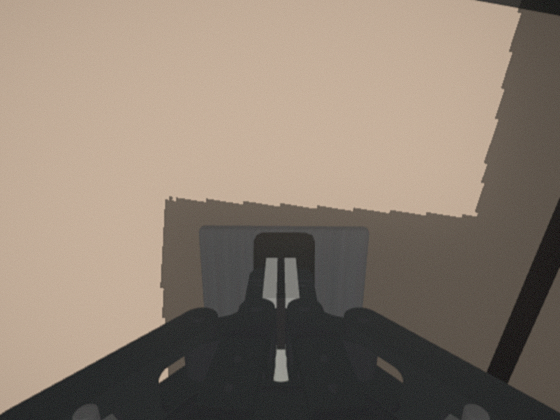

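```bash
python3 -c "
from h import *
print(r.close_job())"
```

```text
the job is handed in; nothing more can be done
None
```

The job is done and handed in at about 22 s. The large jack stands under the yellow collar's lift pad and has been pumped three full strokes. The arm is still holding the handle down.

- **Placing:** The jack I used measured 225 x 90 mm. After release, the wrist camera put the saddle within about 1 mm of the collar cross in each direction. The top camera, used before lowering, disagreed with it by about 2 mm sideways, so I aimed between the two.
- **Strokes:** Each stroke ended with 16 to 18 N on the handle. The handle was seen back up after strokes 1 and 2, and the jack had not moved when I checked after stroke 1.
- **Final hold:** The force is about 17 N. An extra 0.2 mm of push raised it by about 1 N, which fits the hard stop, though that is a weak check.
- **Lift:** The beam is clearly off its rest post. From the side picture I estimate the collar rose about 20 to 24 mm; I did not measure this more exactly.
- **Bystanders:** In the last pictures the tape roll, step block and clamp bolt look unmoved. I judged this by eye only.

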